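# Turn an opened phone over in its rotary repair cradle

### The job

The phone clamped in the rotary cradle under the magnifier has its dark display up, and we need to get at its insides. Draw the red index bolt back, turn the frame half a turn so that the phone's open back (battery and board) lies level on top, and lock it there again with the bolt fully home and its spring tongue clicked into the notch. Turn the frame by its rods without pressing on the phone or knocking the magnifier, and leave the tools and parts lying about where they are.

Things in the scene. Friction and masses are not known exactly. Their poses are not given: they have to be found in the camera images.
- cradle: Fixed rotary repair cradle. Origin on the worktop under its middle; x from its front (robot side) to its back, y along the pivot axis, z up. Grey base 210 x 300 mm (x -100 to 110), top at z = 14 mm. Two aluminium posts at y = +-113 mm, 32 x 10 mm, tops at z = 156 mm, carry the frame; nothing stands between them below it.
- pivot (a point): Middle of the frame's level pivot axis, at cradle x = 0, y = 0, z = 140 mm; axes of the cradle (the pivot axis is y). The swinging frame has two rods along y at 82 mm from the axis, joined by flat end bars at y = +-97 mm (180 mm long, 14 mm high, 8 mm thick); it sweeps a circle of radius 90 mm.
- frame (a joint): Angle of the frame (rad) about the cradle's +y: 0 at the start (display up, orange rod in front), growing as the front rod goes up and over to the back; it turns either way, so +pi or -pi is the half turn. A drag of about 0.07 N m holds it where it is left. Its index wheel (radius 32 mm, at y = -133 mm) has two notches, so the bolt locks it at 0 and +-pi with +-0.03 rad of play.
- rod_orange (a point): Middle of the rod with the orange sleeve, on the rod's axis; the front rod at the start. Sleeve 11 mm in diameter, 110 mm long; bare steel rod 8 mm beyond it. Axes of the frame: y along the rod, x from the orange to the blue rod. 45 mm are open between rod and phone for a finger. Being round, the rod can turn between the pads.
- rod_blue (a point): Middle of the rod with the blue sleeve, of the same size, on the other side of the axis; the back rod at the start.
- phone: Opened phone, 157 x 74 x 8.5 mm, clamped by its short ends in the frame with its length along the pivot axis. Origin at the middle of its display face; its z axis points out of the open back (battery and circuit board showing): down at the start, up at the end.
- magnifier: Ring-lamp magnifier fixed to the cradle, on a gooseneck that rises at the cradle's back left (x 85 to 180, y -5 to 130 mm). This origin and axes are the cradle's; for the lamp see point lens.
- lens (a point): Middle of the underside of the magnifier's lamp, a disc 136 mm across and 16 mm thick, at cradle x = 65, y = 0, z = 395 mm. A hand pointing straight down over the middle or back half of the frame would strike it: come in from the front with the tool leaning 30 to 45 degrees, fingers forward and down.
- bolt_knob (a point): Middle of the index bolt's upright red knob, a cylinder 15.6 mm in diameter, z from 154 to 182 mm (this point: 168 mm), outside the right post at cradle x = -74, y = -133 mm when home; axes of the cradle. Can be pinched across along y from above; the rods' and end bars' ends at y = -101 mm are the nearest things beside it.
- bolt (a joint): Travel of the bolt's slider (m): 0 = home (toward the wheel, cradle +x), 0.014 = fully drawn, 14 mm toward cradle -x. It drags with about 6 N and stays where it is left.
- tongue (a joint): Travel of the brass spring tongue back into the bolt (m): 0 = fully out, 0.011 = pushed right in; a spring of 2 to 4 N drives it out. With the bolt home over a notch it reads 0 and the frame is locked. With the bolt home over the plain rim it reads about 0.008 and rides there until the frame is turned to where the tongue clicks into a notch and stops the frame.
- tweezers: Bystander: steel tweezers, 124 mm, lying in front of the cradle.
- pry_tool: Bystander: black nylon pry stick, 151 mm, lying in front of the cradle.
- screwdriver_blue: Bystander: blue screwdriver, 134 mm, lying in front of the cradle.
- charger: Bystander: white plug-in charger, 82 x 46 x 28 mm, right of the cradle.
- solder_reel: Bystander: blue reel of solder, 40 mm high, left of the cradle.
- flux_syringe: Bystander: amber flux syringe, 114 mm, left of the cradle.

How it is judged:
On the way, in this order (a step that is already met when the one before it is completed fails the run):
1. the bolt is drawn back clear of the wheel (value of joint bolt above 0.009 m), for 0.2 s.
2. the frame is turned over so that the open back faces up (angle between phone's own z axis and vertical below 0.7 rad), for 0.2 s.
At the end, for the whole second after the job is handed in: The phone's open back faces up, level within 0.09 rad; the bolt is home within 2 mm and the tongue fully out in the notch within 3 mm; the frame is at rest (angle between phone's own z axis and vertical below 0.09 rad and value of joint bolt below 0.002 m and value of joint tongue below 0.003 m and velocity of joint frame between -0.08 and 0.08 rad/s); the robot touches nothing.
It fails at once if the phone is pressed by the robot (over 3 N) (contact force between any of the fingers, the arm and phone above 3 N).
It fails at once if the magnifier is struck (over 3 N) (contact force between any of the fingers, the arm and magnifier above 3 N).
It fails at once if a tool or part lying about is moved by more than 25 mm (distance of any of tweezers, pry_tool, screwdriver_blue, charger, solder_reel, flux_syringe from where it was at the start of the episode above 0.025 m).
It also fails if it takes over 67 s, if anything falls off the work surface, if the arm or the gripper's body presses on something with over 40 N, if the wrist force passes 120 N, or if a joint passes its speed limit or range.

### The arm

A 6-joint arm with a two-finger parallel gripper is mounted at the origin on a cart in front of the work surface, level with it; the furniture and walls round the work are solid. World frame = base frame: x ahead of the robot, y to its left, z up, the work surface at z = 0. Lengths are in m, angles in rad, forces in N, time in s.
With the tool pointing down it reaches from about 0.275 to 0.825 m from the base axis. Payload 4.9 kg.
Tool frame: the origin (TCP) lies at the very end of the fingers, on their centre line; the grasp point (between the pads) lies 19 mm behind it (grip_depth is the distance from the TCP to the grasp point, in m); z points along the fingers, y is the line along which they close (so a half turn about z gives the same grasp; the last joint's range is limited). The gripper opens to 85 mm and grips with 20 to 120 N. Pads are 22 mm wide; open, the fingers measure 114 mm over their backs; the gripper's body (76 mm by 85 mm) begins 54 mm behind the grasp point. The pads swing forward as they close: fully open they stand 13 mm farther back than shut.
Start: joints at [1.033, 0.326, -0.193, 1.052, 0, 1.437], TCP at [0.216, 0.506, 0.231] pointing down, gripper open.
Joint ranges: [-2.65, 2.65], [-0.97, 1.79], [-1.3, 1.35], [-1.93, 2.1], [-1.47, 1.37], [-3.14, 3.14]. Speed limits (rad/s): [2.57, 2.57, 3.14, 3.14, 3.14, 3.14].

### API

Orientations are given as [roll, pitch, yaw] about the fixed x, y, z axes, in that order (R = Rz(yaw) Ry(pitch) Rx(roll)).
In Python, from rig import read_state, read_camera, camera_model, hand_in, grip_depth gives the robot as it stands.
- The arm moves only by the tool carry_out, never from a script. Its argument "commands" is a list of rows, each an object with "rotation": the turn, a rotation vector about the tool's x, y, z in rad, a list of three; "xyz": the shift along the tool's x, y, z in mm, a list of three; "grip": the closure in counts, from 0 (fully open) to 255 (shut). In form: [{"rotation": [rx, ry, rz], "xyz": [tx, ty, tz], "grip": grip}, ...]. A call has 1 to 8 rows; each row is the pose to reach, as a shift and turn from the pose commanded when the call began, along the tool's axes at that moment; what a row does not reach only later rows make up. A row lasts 1/8 s, in which the tool goes at most 62.5 mm and 10.7 degrees, less where a joint would pass 70% of its speed; a pose out of reach is approached as far as the arm can. A call with a gripper value outside its range is refused whole. The fingers move at their own pace and stop on an object; "force" is the grip in N (left out, the last holds). Time passes only in rows, so rows that repeat a pose let the fingers close. It gives the time, the measured TCP pose, the force, the opening and the grip force at its end, in the units of the state.
- read_state(): the state, without advancing time (a new reading comes with each control period).
- read_camera(name): name is "scene" or "top" or "wrist"; returns (picture, depth): 480x640x3 uint8, red, green, blue; 480x640 float32, m along the optical axis (not along the pixel's ray), 0 where there is no reading.
- camera_model(name): a dict with "camera_matrix" (3x3 intrinsics, pixels), "extrinsics" (4x4, takes a point from camera to world coordinates); the wrist camera has in their place "T_tool_cam" (4x4, takes a point from camera to tool coordinates, whose origin is the TCP and whose axes are the flange's). Camera axes: x right, y up, looking along -z (the intrinsics and any distortion apply to the point x, -y, -z); pixel columns grow to the right and rows downward; lengths in m; the calibration is good to about 2 mm. A picture is of the moment at which its call begins: read the wrist's pose just before it. camera_model takes no time and is no camera call.
- hand_in(): hands the job in; it is judged then, once.
The state is a dict: "time_s": time; "joints": joint angles; "qd": joint speeds; "joint_efforts": joint torques, N m; "position": TCP position; "ee_rot": TCP orientation; "ft_force": force on the tool from outside, world axes, zero at the start; "wrist_torque": the same for the moment, N m; "width": finger opening in m; "gripper_force": force on a finger pad.
Only numpy, scipy, OpenCV 4.12 (cv2) and the standard library are available. Lean on these libraries where they do the work, as an engineer would, in place of code of your own. Each camera call takes 0.05 s, during which the arm holds its last target. There are 200 camera calls.

## Working session

There is one attempt and no reset: what is moved stays moved. The work goes in short steps, Python scripts to look and compute and a tool call to move; the robot and the scene stay as the last step left them, time stands still between calls to the robot, and variables do not carry over. Pictures are saved under pics/ and viewed, at most 10 in all, crops included, and the job is handed in when it is done.

Besides the shell and the picture viewer there is one more tool, called after ">>>" as name([rows], argument=value, ...), one row to a line, values as JSON. carry_out: Moves the arm, as the interface text tells. Its arguments: {"type":"object","properties":{"commands":{"type":"array","items":{"type":"object","properties":{"rotation":{"type":"array","items":{"type":"number"}},"xyz":{"type":"array","items":{"type":"number"}},"grip":{"type":"number"}}}},"force":{"type":"number"}},"required":["commands"]}

```bash
mkdir -p pics; ls
python3 - <<'E'
from rig import *
import cv2,numpy as np
s=read_state();print(s)
ims=[]
for n in ("scene","top"):
    p,d=read_camera(n);np.save(f"pics/{n}_d.npy",d);np.save(f"pics/{n}_p.npy",p);m=camera_model(n);print(n,m)
    cv2.imwrite(f"pics/{n}0.png",p[:,:,::-1])
print(camera_model("wrist"),grip_depth)
E
```

```text
pics
{'time_s': 0.0, 'joints': array([ 1.03280764e+00,  3.26984515e-01, -1.93591933e-01,  1.05199239e+00,
       -2.67977118e-05,  1.43658593e+00]), 'qd': array([-0.00179577,  0.00050174, -0.00048945, -0.00086433,  0.00203933,
       -0.00070823]), 'joint_efforts': array([-8.94062741e-04, -4.43398798e+01,  2.62441349e+01,  1.53464510e-02,
       -3.67221464e-04,  1.07805724e-05]), 'position': array([0.21579138, 0.50526115, 0.23047665]), 'ee_rot': array([-3.13983250e+00, -2.10618809e-04,  2.73781420e+00]), 'ft_force': array([ 0.85852907, -0.83935526,  0.67476701]), 'wrist_torque': array([-0.00956218,  0.0231578 , -0.02449222]), 'gripper_force': 0.0, 'width': 0.08543596161428894}
scene {'camera_matrix': array([[547.17947601,   0.        , 311.66412217],
       [  0.        , 547.17947601, 242.8589525 ],
       [  0.        ,   0.        ,   1.        ]]), 'extrinsics': array([[-0.56398867,  0.52130085, -0.64043907, -0.20837766],
       [-0.82548684, -0.37666029,  0.42035521,  0.57299267],
       [-0.02209643,  0.7657496 ,  0.64275913,  0.96855974],
       [ 0.        ,  0.        ,  0.
[... 298 characters left out ...]
 -0.02611163, -0.00496082,  0.07689103],
       [-0.0068346 ,  0.07216786,  0.99736908,  1.56935801],
       [ 0.        ,  0.        ,  0.        ,  1.        ]])}
{'camera_matrix': array([[397.32630184,   0.        , 308.90922748],
       [  0.        , 397.32630184, 248.04672999],
       [  0.        ,   0.        ,   1.        ]]), 'T_tool_cam': array([[-1.05326535e-03,  9.63605852e-01,  2.67324995e-01,
         6.72373698e-02],
       [ 9.99998635e-01,  1.35517660e-03, -9.44888033e-04,
         1.60570347e-03],
       [-1.27277221e-03,  2.67323635e-01, -9.63605964e-01,
        -1.42720804e-01],
       [ 0.00000000e+00,  0.00000000e+00,  0.00000000e+00,
         1.00000000e+00]])} 0.0187
```

View pics/scene0.png

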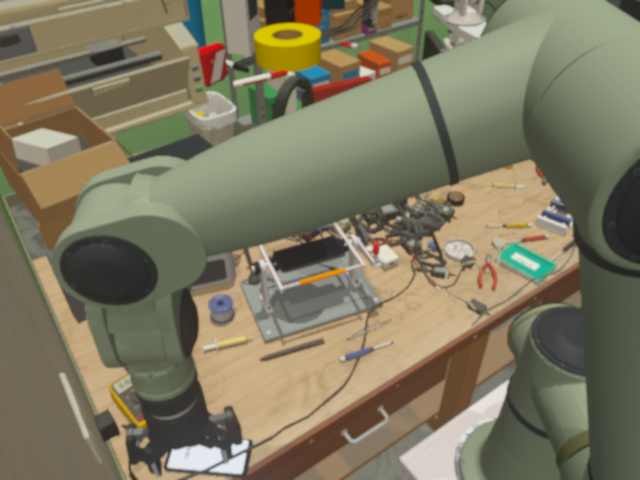

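View pics/top0.png

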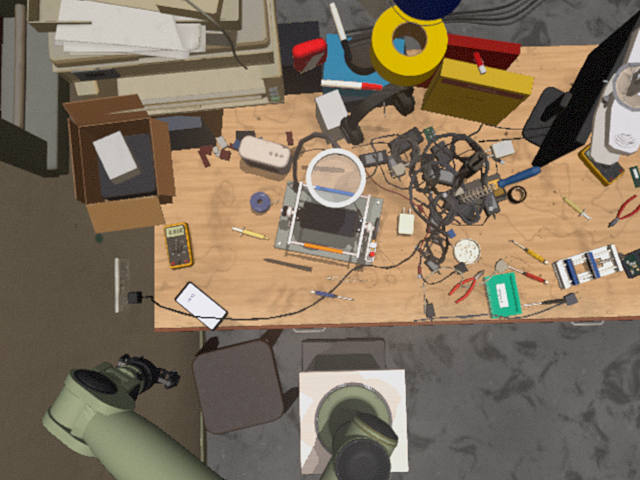

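The scene view shows the cradle with the orange rod in front at about (322,276) and the red knob at about (377,248). In the top view the orange sleeve is at about (326,247), the red knob at about (374,255), the blue rod at about (335,190) under the ring lamp, and the base corners near (292,182), (275,255) and (377,265).

```bash
cat > h.py <<'E'
import numpy as np,cv2
from rig import *
from scipy.spatial.transform import Rotation as R
def pts(p,d,M,T,mask):
    v,u=np.nonzero(mask&(d>0));z=d[v,u];K=M
    x=(u-K[0,2])/K[0,0]*z;y=(v-K[1,2])/K[1,1]*z
    return (T@np.c_[x,-y,-z,np.ones_like(z)].T).T[:,:3],u,v
def cmask(p,lo,hi,box):
    h=cv2.cvtColor(p,cv2.COLOR_RGB2HSV);m=cv2.inRange(h,np.array(lo),np.array(hi))>0
    b=np.zeros_like(m);b[box[2]:box[3],box[0]:box[1]]=1;return m&b
E
python3 - <<'E'
from h import *
for n,bx in (("top",dict(o=(290,360,235,262),r=(360,385,230,270),g=(270,390,175,275))),("scene",dict(o=(285,350,262,292),r=(368,390,236,262)))):
    p=np.load(f"pics/{n}_p.npy");d=np.load(f"pics/{n}_d.npy");m=camera_model(n)
    for k,lo,hi in(("o",(8,150,120),(20,255,255)),("r",(0,150,80),(6,255,255))):
        P,u,v=pts(p,d,m["camera_matrix"],m["extrinsics"],cmask(p,lo,hi,bx[k]))
        print(n,k,len(P),np.median(P,0),P.min(0),P.max(0),np.median(u),np.median(v))
        if k=="o":
            c=P[np.abs(P[:,2]-np.median(P[:,2]))<.02];q=c-c.mean(0);w=np.linalg.svd(q)[2][0];print("dir",w,c.mean(0), (q@w).min(),(q@w).max())
# base plane from top: points at z 8..20mm grey
n="top";p=np.load("pics/top_p.npy");d=np.load("pics/top_d.npy");m=camera_model(n)
P,u,v=pts(p,d,m["camera_matrix"],m["extrinsics"],cmask(p,(0,0,0),(180,255,255),bx.get("g",(265,395,170,280))))
s=(P[:,2]>.008)&(P[:,2]<.021)
print(s.sum(),cv2.minAreaRect((P[s][:,:2]).astype(np.float32)))
im=np.zeros((480,640),np.uint8);im[v[s],u[s]]=1
im=cv2.morphologyEx(im,cv2.MORPH_OPEN,np.ones((3,3)))
nl,l,st,_=cv2.connectedComponentsWithStats(im);print(st)
mm=im[v,u]>0
print(cv2.minAreaRect((P[mm][:,:2]).astype(np.float32)),np.median(P[mm][:,2]))
E
```

```text
top o 140 [0.51101478 0.08033762 0.14417973] [0.49525002 0.02628676 0.00996937] [0.53534373 0.12907028 0.1530357 ] 321.5 248.0
dir [-0.21360719 -0.97691387  0.00335642] [0.51081523 0.07794395 0.14469208] -0.05202476263042267 0.05346331438091683
top r 18 [ 0.48850046 -0.05586653  0.18119322] [ 0.48316754 -0.06158366  0.17609039] [ 0.49394559 -0.04958049  0.18959611] 372.0 254.0
scene o 226 [0.50979997 0.07618236 0.14288435] [ 0.49409202 -0.0368503   0.01005676] [0.63501759 0.13027956 0.14886185] 321.0 276.0
dir [0.21365882 0.97682607 0.01267863] [0.50891739 0.07868067 0.14257149] -0.05322877926328664 0.05204559220939798
scene r 50 [ 0.48565164 -0.05235199  0.17681472] [ 0.47964969 -0.06057037  0.15868895] [ 0.4945538  -0.04760805  0.18601131] 376.0 247.0
3246 ((0.5908297300338745, 0.05537182092666626), (0.39634954929351807, 0.3328588306903839), 88.15766906738281)
[[     0      0    640    480 304836]
 [   283    181     14     26    222]
 [   299    187     10     20    112]
 [   309    199      4      4     16]
 [   348    198     18     14    148]
 [   367    198     16     22    208]
 [   380    199      4      4     15]
 [   275    217     16     33    303]
 [   293    222     67     30    819]
 [   298    242     73     25    469]
 [   290    244      7      8     40]
 [   357    266      4      3     12]]
((0.5882717967033386, 0.05787818133831024), (0.2994612753391266, 0.2222360074520111), 77.1688003540039) 0.014660880550798061
```

```bash
cat >> h.py <<'E'
YAW=-0.2165; O=np.array([0.590,0.060,0.0])
C=R.from_euler('z',YAW).as_matrix()
def cw(p): return O+C@(np.array(p)/1000.)      # cradle mm -> world m
def wc(p): return C.T@(np.asarray(p)-O)*1000
def tool(lean,flip=1,grasp='x'):
    """lean from straight down, fingers forward; 'y': close along cradle y; 'x': close across the rods"""
    z=np.array([np.sin(lean),0,-np.cos(lean)]); y=np.array([0,1.,0]) if grasp=='y' else np.cross(z,[0,1.,0])*flip
    if grasp=='y': y=y*flip
    return C@np.c_[np.cross(y,z),y,z]
def rel(p,Rt,s=None,depth=None):
    """p: cradle mm of the grasp point"""
    s=s or read_state();R0=R.from_euler('xyz',s['ee_rot']).as_matrix()
    t=cw(p)+Rt[:,2]*(grip_depth if depth is None else depth)
    return (R.from_matrix(R0.T@Rt).as_rotvec().round(4).tolist(),(1000*R0.T@(t-s['position'])).round(1).tolist())
def wrist(name=None):
    s=read_state();p,d=read_camera("wrist");m=camera_model("wrist")
    T=np.eye(4);T[:3,:3]=R.from_euler('xyz',s['ee_rot']).as_matrix();T[:3,3]=s['position']
    if name: cv2.imwrite(f"pics/{name}.png",p[:,:,::-1])
    return p,d,m["camera_matrix"],T@m["T_tool_cam"]
E
python3 - <<'E'
from h import *
print(rel((-74,-133,300),tool(0,1,'y')))
print(R.from_matrix(tool(0,1,'y')).as_euler('xyz'))
E
```

```text
([-0.0015, -0.0004, -0.1873], [-471.1, -407.0, -50.2])
[3.14159265 0.         2.92509265]
```

>>> carry_out([
  {"rotation":[0,0,0],"xyz":[-20,-20,-50],"grip":0},
  {"rotation":[0,0,-0.187],"xyz":[-471,-407,-50],"grip":165},
  {"rotation":[0,0,-0.187],"xyz":[-471,-407,-50],"grip":165},
  {"rotation":[0,0,-0.187],"xyz":[-471,-407,-50],"grip":165},
  {"rotation":[0,0,-0.187],"xyz":[-471,-407,-50],"grip":165},
  {"rotation":[0,0,-0.187],"xyz":[-471,-407,-50],"grip":165},
  {"rotation":[0,0,-0.187],"xyz":[-471,-407,-50],"grip":165},
  {"rotation":[0,0,-0.187],"xyz":[-471,-407,-50],"grip":165},
])

```text
time_s: 1.1
position: [0.4185, 0.0892, 0.2813]
ee_rot: [3.141, 0.0, 2.925]
ft_force: [0.7, 0.0, -0.4]
width: 0.03
gripper_force: 0.0
```

Run:
```python
from h import *
print(rel((-74,-133,300),tool(0,1,'y')))
```

```text
([0.0003, 0.0002, -0.0003], [-99.8, -124.7, -0.0])
```

>>> carry_out([
  {"rotation":[0,0,0],"xyz":[-100,-125,0],"grip":165},
  {"rotation":[0,0,0],"xyz":[-100,-125,0],"grip":165},
  {"rotation":[0,0,0],"xyz":[-100,-125,0],"grip":165},
  {"rotation":[0,0,0],"xyz":[-100,-125,0],"grip":165},
])

```text
time_s: 1.6
position: [0.4894, -0.0546, 0.2806]
ee_rot: [-3.141, -0.001, 2.921]
ft_force: [0.5, 0.9, 0.2]
width: 0.0302
gripper_force: 0.0
```

Run:
```python
from h import *
p,d,K,T=wrist("w1")
h=cmask(p,(0,150,70),(6,255,255),(0,640,0,480))
P,u,v=pts(p,d,K,T,h)
for a in (P,):
    s=(P[:,2]>.14)&(P[:,2]<.20);Q=np.array([wc(x) for x in P[s]]);print("red",s.sum(),np.median(Q,0),Q.min(0),Q.max(0),np.median(u[s]),np.median(v[s]))
    t=Q[Q[:,2]>178]; print("top",len(t),t.mean(0) if len(t) else 0,t.min(0),t.max(0))
P,u,v=pts(p,d,K,T,cmask(p,(8,150,110),(22,255,255),(0,640,0,480)))
s=(P[:,2]>.12)&(P[:,2]<.16);Q=np.array([wc(x) for x in P[s]]);
if s.sum()>20:
    print("or",s.sum(),np.median(Q,0),Q.min(0),Q.max(0));q=Q[:,:2];c=np.polyfit(q[:,1],q[:,0],1);print(c)
```

```text
red 474 [ -74.10214108 -132.3901655   181.90536852] [ -78.73444743 -138.75337578  159.39823738] [ -65.0439146  -125.9697861   184.40501708] 308.0 247.0
top 372 [ -72.32334949 -132.36884022  181.9013581 ] [ -78.55321094 -138.75337578  178.00259121] [ -65.0439146  -126.01050243  184.40501708]
or 2192 [-79.15784354  -2.04473903 144.31487204] [ -83.7247172  -135.70947622  139.19128193] [-27.39317964  54.59960273 147.34018324]
[ -0.13568042 -78.14255126]
```

View pics/w1.png

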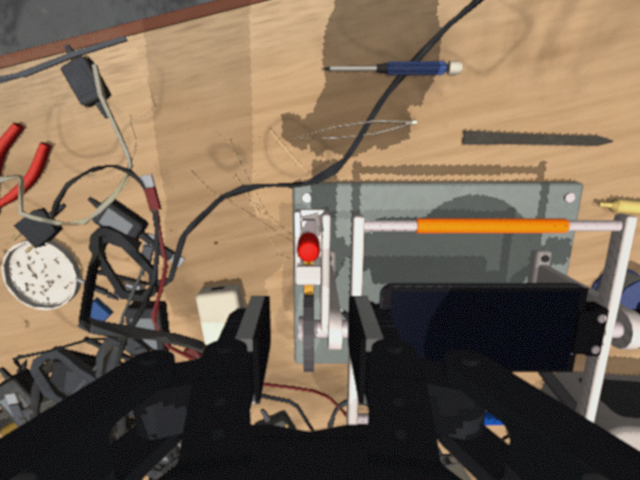

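The wrist view shows the red knob at (308,247) with the brass tongue at (308,290) toward the wheel, and the orange sleeve at (490,226). The estimate is good to about 2 mm in x.

```bash
sed -i 's/^YAW=.*/YAW=-0.2165; O=np.array([0.5917,0.0600,0.0])/' h.py
python3 - <<'E'
from h import *
print(rel((-74,-133,173),tool(0,1,'y')))
E
```

```text
([0.0004, -0.0017, -0.0025], [-2.6, -0.4, 126.3])
```

>>> carry_out([
  {"rotation":[0,0,0],"xyz":[-2.5,0,60],"grip":165},
  {"rotation":[0,0,0],"xyz":[-2.5,0,110],"grip":165},
  {"rotation":[0,0,0],"xyz":[-2.5,0,126],"grip":165},
  {"rotation":[0,0,0],"xyz":[-2.5,0,126],"grip":165},
  {"rotation":[0,0,0],"xyz":[-2.5,0,126],"grip":255},
  {"rotation":[0,0,0],"xyz":[-2.5,0,126],"grip":255},
  {"rotation":[0,0,0],"xyz":[-2.5,0,126],"grip":255},
  {"rotation":[0,0,0],"xyz":[-2.5,0,126],"grip":255},
], force=40)

```text
time_s: 2.65
position: [0.4902, -0.0552, 0.156]
ee_rot: [-3.135, -0.001, 2.924]
ft_force: [-4.1, -8.7, -3.5]
width: 0.0141
gripper_force: 39.0
```

>>> carry_out([
  {"rotation":[0,0,0],"xyz":[4,0,0],"grip":255},
  {"rotation":[0,0,0],"xyz":[8,0,0],"grip":255},
  {"rotation":[0,0,0],"xyz":[12,0,0],"grip":255},
  {"rotation":[0,0,0],"xyz":[15,0,0],"grip":255},
  {"rotation":[0,0,0],"xyz":[15,0,0],"grip":255},
  {"rotation":[0,0,0],"xyz":[15,0,0],"grip":255},
])

```text
time_s: 3.4
position: [0.4777, -0.0524, 0.1562]
ee_rot: [-3.135, 0.003, 2.924]
ft_force: [2.9, -10.0, -10.1]
width: 0.014
gripper_force: 39.3
```

Run:
```python
from h import *
s=read_state();print(wc(s['position']),s['ft_force'])
```

```text
[ -87.16170145 -134.30566641  156.16023612] [  2.90477144 -10.04930781 -10.06161146]
```

>>> carry_out([
  {"rotation":[0,0,0],"xyz":[3,0,0],"grip":255},
  {"rotation":[0,0,0],"xyz":[3,0,0],"grip":255},
  {"rotation":[0,0,0],"xyz":[0,0,0],"grip":165},
  {"rotation":[0,0,0],"xyz":[0,0,0],"grip":165},
  {"rotation":[0,0,0],"xyz":[0,0,-60],"grip":165},
  {"rotation":[0,0,0],"xyz":[0,0,-125],"grip":165},
  {"rotation":[0,0,0],"xyz":[0,0,-125],"grip":165},
])

```text
time_s: 4.28
position: [0.4794, -0.05, 0.2859]
ee_rot: [-3.142, 0.01, 2.926]
ft_force: [-0.2, 0.3, -0.3]
width: 0.0301
gripper_force: 0.0
```

Run:
```python
from h import *
p,d,K,T=wrist("w2")
P,u,v=pts(p,d,K,T,cmask(p,(0,150,70),(6,255,255),(0,640,0,480)))
s=(P[:,2]>.178)&(P[:,2]<.20);Q=np.array([wc(x) for x in P[s]]);print("red",s.sum(),Q.mean(0),Q.min(0),Q.max(0))
P,u,v=pts(p,d,K,T,cmask(p,(8,150,110),(22,255,255),(0,640,0,480)))
Q=np.array([wc(x) for x in P]);s=(P[:,2]>.12)&(P[:,2]<.16)&(Q[:,1]>-70);Q=Q[s];print("or",s.sum(),np.median(Q,0),np.percentile(Q,[2,98],axis=0));print(np.polyfit(Q[:,1],Q[:,0],1))
for l in (0,.6,.8): 
  for f in (1,-1):print(l,f,rel((-82,-0,200),tool(l,f)))
```

```text
red 358 [ -88.01027983 -132.69539011  181.86758362] [ -94.05123318 -139.41223643  178.04083635] [ -81.35124735 -125.8404362   184.32178337]
or 2035 [-81.21936339  -0.52424319 144.25639039] [[-85.26739357 -52.36037605 139.68790322]
 [-75.93888228  51.26178244 146.10497427]]
[ 5.06508883e-03 -8.10483559e+01]
0 1 ([0.0049, 0.0048, 1.5711], [-4.6, 131.6, 102.3])
0 -1 ([-0.0048, 0.0049, -1.5704], [-4.6, 131.6, 102.3])
0.6 1 ([-0.465, -0.4652, 1.5206], [-15.2, 131.5, 99.1])
0.6 -1 ([0.4652, -0.465, -1.52], [-15.2, 131.5, 99.1])
0.8 1 ([-0.6203, -0.6206, 1.4806], [-18.1, 131.5, 96.7])
0.8 -1 ([0.6205, -0.6202, -1.48], [-18.1, 131.5, 96.7])
```

Run:
```python
from h import *
print(read_state()['joints'].round(3))
```

```text
[-0.258  0.161 -0.276  1.128  0.    -0.041]
```

Run:
```python
from h import *
l=.75;T=tool(l,-1);b=-np.array([np.sin(l),0,-np.cos(l)])
print(rel(np.array([-81,0,140])+b*90,T))
```

```text
([0.5818, -0.5815, -1.4911], [42.9, 131.6, 91.1])
```

>>> carry_out([
  {"rotation":[0.58,-0.58,-1.49],"xyz":[43,60,0],"grip":178},
  {"rotation":[0.58,-0.58,-1.49],"xyz":[43,130,20],"grip":178},
  {"rotation":[0.58,-0.58,-1.49],"xyz":[43,131,40],"grip":178},
  {"rotation":[0.58,-0.58,-1.49],"xyz":[43,131,60],"grip":178},
  {"rotation":[0.58,-0.58,-1.49],"xyz":[43,131,60],"grip":178},
  {"rotation":[0.58,-0.58,-1.49],"xyz":[43,131,60],"grip":178},
  {"rotation":[0.58,-0.58,-1.49],"xyz":[43,131,60],"grip":178},
  {"rotation":[0.58,-0.58,-1.49],"xyz":[43,131,60],"grip":178},
], force=20)

```text
time_s: 5.32
position: [0.4613, 0.0878, 0.2189]
ee_rot: [-2.474, 0.059, -1.961]
ft_force: [0.2, 0.2, 0.4]
width: 0.0257
gripper_force: 0.0
```

```bash
cat >> h.py <<'E'
def zv(l): return np.array([np.sin(l),0,-np.cos(l)])
def rod(th): t=np.radians(th); return np.array([-82*np.cos(t),0,140+82*np.sin(t)])
E
python3 - <<'E'
from h import *
l=.75;T=tool(l,-1)
s=read_state();print(s['joints'].round(2))
print(rel(rod(0)-zv(l)*60,T))
print(rel(rod(0),T))
E
```

```text
[ 0.24 -0.13 -1.    0.12 -0.34 -1.02]
([0.0768, -0.0681, -0.1704], [-2.0, 12.5, 52.4])
([0.0768, -0.0681, -0.1704], [-6.4, 8.3, 112.1])
```

>>> carry_out([
  {"rotation":[0.077,-0.068,-0.17],"xyz":[-2,12,30],"grip":178},
  {"rotation":[0.077,-0.068,-0.17],"xyz":[-2,12,52],"grip":178},
  {"rotation":[0.077,-0.068,-0.17],"xyz":[-2,12,52],"grip":178},
  {"rotation":[0.077,-0.068,-0.17],"xyz":[-4,10,85],"grip":178},
  {"rotation":[0.077,-0.068,-0.17],"xyz":[-6.4,8.3,112],"grip":178},
  {"rotation":[0.077,-0.068,-0.17],"xyz":[-6.4,8.3,112],"grip":178},
])

```text
time_s: 6.08
position: [0.5255, 0.0743, 0.1267]
ee_rot: [-2.394, 0.003, -1.795]
ft_force: [-0.5, -0.1, -0.5]
width: 0.026
gripper_force: 0.0
```

Run:
```python
from h import *
l=.75;T=tool(l,-1)
s=read_state();print(s['joints'].round(2),s['ft_force'])
print(rel(rod(0),T))
p,d,K,Tc=wrist("w3")
P,u,v=pts(p,d,K,Tc,cmask(p,(8,150,110),(22,255,255),(0,640,0,480)))
Q=np.array([wc(x) for x in P]);s=(P[:,2]>.10)&(P[:,2]<.18);Q=Q[s];print("or",s.sum(),np.median(Q,0),np.percentile(Q,[2,98],axis=0))
```

```text
[ 0.14  0.19 -1.14 -0.47 -0.24 -1.3 ] [-0.47080421 -0.09486166 -0.45891586]
([0.0022, -0.0033, -0.0077], [-0.2, 1.4, -0.7])
or 6883 [-84.5738079  -12.76879354 143.06764319] [[-86.35723909 -53.30722717 137.40525665]
 [-78.07839531  32.48269113 145.49897929]]
```

View pics/w3.png

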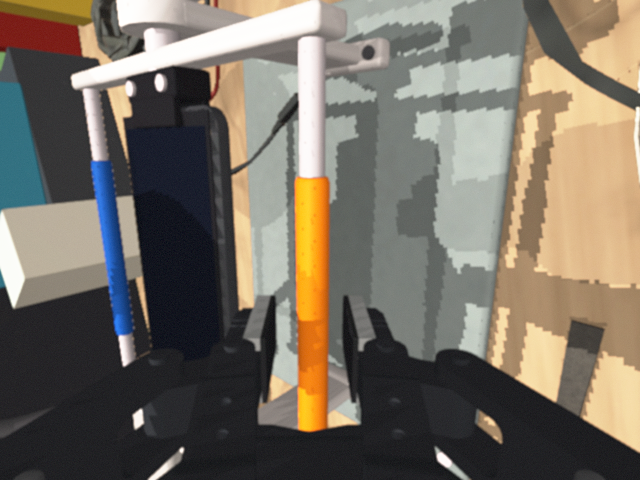

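The orange rod stands centred between the fingers, at about (313,330). I'll close and compute the arc.

Run:
```python
from h import *
T=tool(.75,-1)
for a in range(0,121,10): print(a,(T.T@C@(rod(a)-rod(0))).round(1))
```

```text
0 [0. 0. 0.]
10 [ -0.  -10.6  -9.6]
20 [ -0.  -22.7 -17.1]
30 [ -0.  -36.  -22.5]
40 [ -0.  -50.  -25.5]
50 [ -0.  -64.2 -26. ]
60 [ -0.  -78.4 -24. ]
70 [ -0.  -92.  -19.6]
80 [  -0.  -104.6  -12.9]
90 [  -0.  -115.9   -4.1]
100 [  -0.  -125.5    6.5]
110 [  -0.  -133.    18.6]
120 [  -0.  -138.4   31.9]
```

>>> carry_out([
  {"rotation":[0,0,0],"xyz":[0,1,0],"grip":255},
  {"rotation":[0,0,0],"xyz":[0,1,0],"grip":255},
  {"rotation":[0,0,0],"xyz":[0,1,0],"grip":255},
], force=25)

```text
time_s: 6.5
position: [0.5238, 0.075, 0.1272]
ee_rot: [-2.392, 0.004, -1.793]
ft_force: [-4.2, 1.6, 0.4]
width: 0.0099
gripper_force: 24.9
```

>>> carry_out([
  {"rotation":[0,0,0],"xyz":[0,-11,-10],"grip":255},
  {"rotation":[0,0,0],"xyz":[0,-23,-17],"grip":255},
  {"rotation":[0,0,0],"xyz":[0,-36,-22.5],"grip":255},
  {"rotation":[0,0,0],"xyz":[0,-50,-25.5],"grip":255},
  {"rotation":[0,0,0],"xyz":[0,-64,-26],"grip":255},
  {"rotation":[0,0,0],"xyz":[0,-78,-24],"grip":255},
  {"rotation":[0,0,0],"xyz":[0,-92,-19.5],"grip":255},
  {"rotation":[0,0,0],"xyz":[0,-104.5,-13],"grip":255},
])

```text
time_s: 7.5
position: [0.5909, 0.0596, 0.2079]
ee_rot: [-2.392, 0.004, -1.793]
ft_force: [-2.5, 3.3, -1.2]
width: 0.0103
gripper_force: 26.1
```

Run:
```python
from h import *
s=read_state();T=tool(.75,-1)
R0=R.from_euler('xyz',s['ee_rot']).as_matrix();g=wc(s['position']-R0[:,2]*grip_depth)
print(g,np.degrees(np.arctan2(g[2]-140,-g[0])),np.hypot(g[0],g[2]-140),s['joints'].round(2),s['ft_force'])
for a in (90,100,110,115,120): print(a,rel(rod(a)+[0,g[1],0],T))
```

```text
[-13.44985691  -0.5009969  221.61547008] 80.64202534232058 82.71628380561195 [ 0.08  0.08 -0.91 -0.15 -0.2  -1.34] [-2.47016849  3.34021732 -1.23892151]
90 ([0.0003, -0.0012, -0.0071], [-0.1, -10.1, 8.9])
100 ([0.0003, -0.0012, -0.0071], [-0.2, -19.7, 19.5])
110 ([0.0003, -0.0012, -0.0071], [-0.3, -27.3, 31.6])
115 ([0.0003, -0.0012, -0.0071], [-0.3, -30.2, 38.1])
120 ([0.0003, -0.0012, -0.0071], [-0.3, -32.6, 44.9])
```

>>> carry_out([
  {"rotation":[0,0,0],"xyz":[0,-10,9],"grip":255},
  {"rotation":[0,0,0],"xyz":[0,-20,19.5],"grip":255},
  {"rotation":[0,0,0],"xyz":[0,-27,31.5],"grip":255},
  {"rotation":[0,0,0],"xyz":[0,-32.5,45],"grip":255},
  {"rotation":[0,0,0],"xyz":[0,-32.5,45],"grip":255},
  {"rotation":[0,0,0],"xyz":[0,-32.5,45],"grip":178},
  {"rotation":[0,0,0],"xyz":[0,-32.5,45],"grip":178},
  {"rotation":[0,0,0],"xyz":[0,-32.5,45],"grip":178},
])

```text
time_s: 8.5
position: [0.6436, 0.0468, 0.1975]
ee_rot: [-2.391, 0.003, -1.795]
ft_force: [-0.1, 0.2, 0.4]
width: 0.0257
gripper_force: 0.0
```

>>> carry_out([
  {"rotation":[0,0,0],"xyz":[0,0,-40],"grip":178},
  {"rotation":[0,0,0],"xyz":[0,0,-90],"grip":178},
  {"rotation":[0,0,0],"xyz":[0,20,-140],"grip":178},
  {"rotation":[0,0,0],"xyz":[0,60,-160],"grip":178},
  {"rotation":[0,0,0],"xyz":[0,60,-160],"grip":178},
])

```text
time_s: 9.12
position: [0.4911, 0.0812, 0.2719]
ee_rot: [-2.393, 0.002, -1.793]
ft_force: [0.5, -0.7, -0.0]
width: 0.0257
gripper_force: 0.0
```

Run:
```python
from h import *
s=read_state();print(wc(s['position']),s['joints'].round(2))
p,d,K,Tc=wrist("w4")
P,u,v=pts(p,d,K,Tc,cmask(p,(8,150,110),(22,255,255),(0,640,0,480)))
Q=np.array([wc(x) for x in P]);k=(Q[:,2]>100)&(Q[:,2]<260);Q=Q[k];print("or",k.sum(),np.median(Q,0) if k.any() else 0)
P,u,v=pts(p,d,K,Tc,cmask(p,(100,150,70),(125,255,255),(0,640,0,480)))
Q=np.array([wc(x) for x in P]);k=(Q[:,2]>30)&(Q[:,2]<140)&(abs(Q[:,1])<60)&(abs(Q[:,0])<90);Q=Q[k];print("bl",k.sum(),np.median(Q,0) if k.any() else 0)
for l in (.75,.9,1.0):
  b=rod(120)*[-1,1,-1]+[0,0,280]; print(l,b,rel(b-zv(l)*90,tool(l,-1)),rel(b,tool(l,-1)))
```

```text
[-102.75711065   -0.89618343  271.88058863] [ 0.18 -0.21 -0.97  0.11 -0.27 -1.27]
or 5818 [ 408.35945026 -214.00877832  198.75501245]
bl 1488 [-40.47687246  -4.92546678  73.53436042]
0.75 [-41.           0.          68.98591689] ([-0.0012, -0.0019, -0.0069], [-0.1, 96.0, 118.6]) ([-0.0012, -0.0019, -0.0069], [-0.2, 96.1, 208.6])
0.9 [-41.           0.          68.98591689] ([0.1488, -0.0024, -0.0067], [0.0, 106.6, 119.4]) ([0.1488, -0.0024, -0.0067], [-0.2, 93.3, 208.4])
1.0 [-41.           0.          68.98591689] ([0.2488, -0.0027, -0.0066], [0.1, 113.6, 120.8]) ([0.2488, -0.0027, -0.0066], [-0.3, 91.5, 208.1])
```

View pics/w4.png

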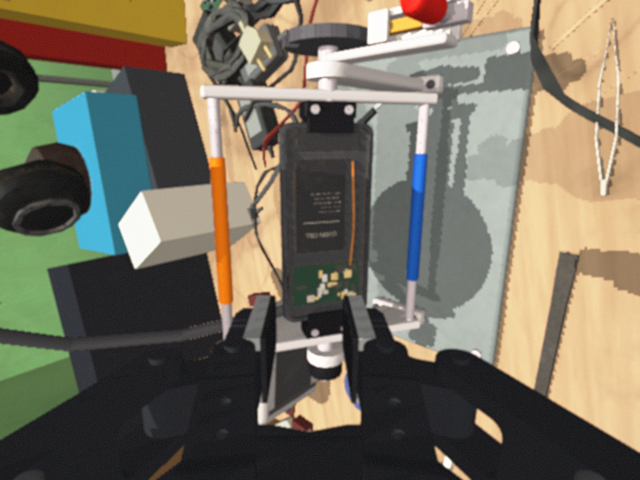

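The picture shows the frame at about 120° with the open back facing front and up. The blue rod at (415,215) is in front and low, at about cradle (-41, 69), as planned.

>>> carry_out([
  {"rotation":[0,0,0],"xyz":[0,60,20],"grip":178},
  {"rotation":[0,0,0],"xyz":[0,96,60],"grip":178},
  {"rotation":[0,0,0],"xyz":[0,96,110],"grip":178},
  {"rotation":[0,0,0],"xyz":[0,96,119],"grip":178},
  {"rotation":[0,0,0],"xyz":[0,96,119],"grip":178},
])

```text
time_s: 9.8
position: [0.506, 0.0785, 0.1203]
ee_rot: [-2.392, 0.003, -1.796]
ft_force: [0.1, 0.7, 0.1]
width: 0.026
gripper_force: 0.0
```

Run:
```python
from h import *
s=read_state();print(wc(s['position']),s['joints'].round(2),s['ft_force'])
p,d,K,Tc=wrist("w5")
P,u,v=pts(p,d,K,Tc,cmask(p,(100,150,70),(125,255,255),(0,640,0,480)))
Q=np.array([wc(x) for x in P]);k=(Q[:,2]>30)&(Q[:,2]<140)&(abs(Q[:,1])<60)&(abs(Q[:,0])<90);Q=Q[k];m=np.median(Q,0);print("bl",k.sum(),m)
T=tool(.75,-1)
b=rod(-60)
print(b,rel(b,T))
```

```text
[-87.62941028  -0.32348334 120.32106601] [ 0.16  0.19 -1.18 -0.51 -0.26 -1.28] [0.10981787 0.66527376 0.05722693]
bl 3377 [-41.99757617  -5.94033293  72.75901084]
[-41.           0.          68.98591689] ([-0.001, -0.0028, -0.0082], [-0.3, 1.5, 88.9])
```

>>> carry_out([
  {"rotation":[0,0,0],"xyz":[0,0.5,45],"grip":178},
  {"rotation":[0,0,0],"xyz":[0,0.5,80],"grip":178},
  {"rotation":[0,0,0],"xyz":[0,0.5,89],"grip":178},
  {"rotation":[0,0,0],"xyz":[0,0.5,89],"grip":178},
  {"rotation":[0,0,0],"xyz":[0,0.5,89],"grip":255},
  {"rotation":[0,0,0],"xyz":[0,0.5,89],"grip":255},
  {"rotation":[0,0,0],"xyz":[0,0.5,89],"grip":255},
])

```text
time_s: 10.72
position: [0.5648, 0.066, 0.0566]
ee_rot: [-2.389, 0.004, -1.794]
ft_force: [0.5, -0.8, 3.0]
width: 0.0098
gripper_force: 24.6
```

Run:
```python
from h import *
s=read_state();T=tool(.75,-1)
R0=R.from_euler('xyz',s['ee_rot']).as_matrix();g=wc(s['position']-R0[:,2]*grip_depth)
print(g,np.degrees(np.arctan2(g[2]-140,-g[0])),np.hypot(g[0],g[2]-140),s['joints'].round(2),s['ft_force'])
for a in (-50,-40,-30,-20,-10,-5,0): print(a,rel(rod(a)+[0,g[1],0],T))
```

```text
[-40.35455185   0.09513578  70.29465091] -59.93214150928154 80.54393550124189 [ 0.1   0.45 -1.12 -0.73 -0.22 -1.33] [ 0.45826916 -0.81850314  3.04360083]
-50 ([-0.0029, -0.002, -0.0078], [0.0, 4.4, -13.5])
-40 ([-0.0029, -0.002, -0.0078], [0.1, 4.8, -27.8])
-30 ([-0.0029, -0.002, -0.0078], [0.1, 2.8, -41.9])
-20 ([-0.0029, -0.002, -0.0078], [0.1, -1.7, -55.5])
-10 ([-0.0029, -0.002, -0.0078], [0.0, -8.4, -68.1])
-5 ([-0.0029, -0.002, -0.0078], [0.0, -12.6, -73.9])
0 ([-0.0029, -0.002, -0.0078], [-0.0, -17.2, -79.3])
```

>>> carry_out([
  {"rotation":[0,0,0],"xyz":[0,4.4,-13.5],"grip":255},
  {"rotation":[0,0,0],"xyz":[0,4.8,-28],"grip":255},
  {"rotation":[0,0,0],"xyz":[0,3,-42],"grip":255},
  {"rotation":[0,0,0],"xyz":[0,-1.5,-55.5],"grip":255},
  {"rotation":[0,0,0],"xyz":[0,-8.4,-68],"grip":255},
  {"rotation":[0,0,0],"xyz":[0,-12.6,-74],"grip":255},
  {"rotation":[0,0,0],"xyz":[0,-17,-79.5],"grip":255},
  {"rotation":[0,0,0],"xyz":[0,-17,-79.5],"grip":255},
])

```text
time_s: 11.72
position: [0.5214, 0.0756, 0.1239]
ee_rot: [-2.395, 0.004, -1.792]
ft_force: [-4.4, 3.6, -0.3]
width: 0.0097
gripper_force: 24.7
```

Run:
```python
from h import *
s=read_state();T=tool(.75,-1)
R0=R.from_euler('xyz',s['ee_rot']).as_matrix();g=wc(s['position']-R0[:,2]*grip_depth)
print(g,np.degrees(np.arctan2(g[2]-140,-g[0])),np.hypot(g[0],g[2]-140),s['joints'].round(2),s['ft_force'])
print(rel(rod(0),T))
```

```text
[-84.75705222   0.18044414 137.62310596] -1.6063596971249428 84.79037402400986 [ 0.14  0.19 -1.15 -0.48 -0.24 -1.3 ] [-4.42152924  3.63655251 -0.33028943]
([0.0034, -0.0007, -0.0062], [0.1, -3.7, 0.1])
```

>>> carry_out([
  {"rotation":[0,0,0],"xyz":[0,-4,0],"grip":255},
  {"rotation":[0,0,0],"xyz":[0,-4,0],"grip":255},
  {"rotation":[0,0,0],"xyz":[0,-4,0],"grip":255},
])

```text
time_s: 12.1
position: [0.5214, 0.0756, 0.1239]
ee_rot: [-2.401, 0.003, -1.79]
ft_force: [-9.1, 6.7, -0.8]
width: 0.0098
gripper_force: 25.1
```

Run:
```python
from h import *
s=read_state()
R0=R.from_euler('xyz',s['ee_rot']).as_matrix();g=wc(s['position']-R0[:,2]*grip_depth)
print(g,s['ft_force'])
T=tool(0,1,'y');print(rel((-88,-133,300),T))
```

```text
[-84.66106999   0.14700286 137.68372739] [-9.077158    6.70249496 -0.84691515]
([-0.5772, 0.5801, 1.4882], [132.7, -95.0, -127.0])
```

Run:
```python
from h import *
p,d,K,Tc=wrist("w6")
for n,lo,hi in (("bl",(100,150,70),(125,255,255)),("or",(8,150,110),(22,255,255))):
  P,u,v=pts(p,d,K,Tc,cmask(p,lo,hi,(0,640,0,480)))
  Q=np.array([wc(x) for x in P]);k=(Q[:,2]>100)&(Q[:,2]<180)&(abs(Q[:,1])<60)&(abs(Q[:,0])<100);Q=Q[k];print(n,k.sum(),np.median(Q,0))
```

```text
bl 7567 [-83.90094154 -13.53057974 137.6020149 ]
or 4146 [ 78.58021163  -7.18160368 148.51631655]
```

View pics/w6.png

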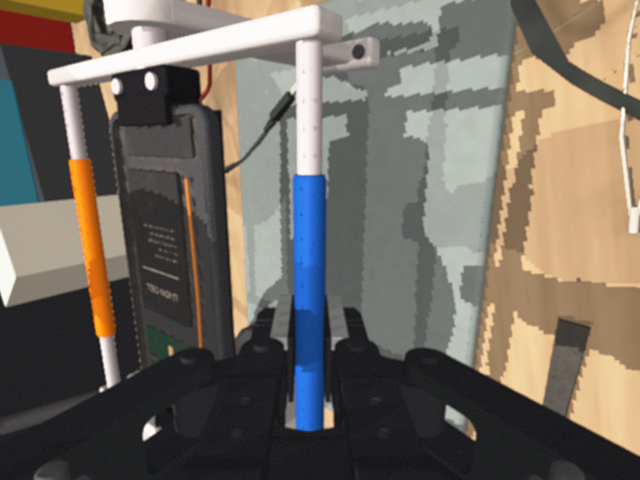

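>>> carry_out([
  {"rotation":[0,0,0],"xyz":[0,-1,-2],"grip":255},
  {"rotation":[0,0,0],"xyz":[0,-2,-4],"grip":255},
  {"rotation":[0,0,0],"xyz":[0,-3,-5],"grip":255},
  {"rotation":[0,0,0],"xyz":[0,-3,-5],"grip":255},
])

```text
time_s: 12.65
position: [0.5209, 0.0757, 0.1301]
ee_rot: [-2.4, 0.003, -1.791]
ft_force: [-8.2, 6.0, -0.7]
width: 0.01
gripper_force: 24.8
```

Run:
```python
from h import *
s=read_state()
R0=R.from_euler('xyz',s['ee_rot']).as_matrix();g=wc(s['position']-R0[:,2]*grip_depth)
print(g,s['ft_force'],s['wrist_torque'])
p,d,K,Tc=wrist("w7")
for n,lo,hi in (("bl",(100,150,70),(125,255,255)),("or",(8,150,110),(22,255,255)),("red",(0,150,70),(6,255,255))):
  P,u,v=pts(p,d,K,Tc,cmask(p,lo,hi,(0,640,0,480)))
  if not len(P):continue
  Q=np.array([wc(x) for x in P]);k=(Q[:,2]>100)&(Q[:,2]<190)&(Q[:,1]>-150)&(Q[:,1]<60)&(abs(Q[:,0])<100);Q=Q[k];print(n,k.sum(),np.median(Q,0))
```

```text
[-8.51357495e+01  1.28957683e-01  1.43865552e+02] [-8.18394368  5.95154292 -0.74723   ] [1.20717032 2.2254978  0.59430927]
bl 7538 [-84.06814845 -13.77717919 143.53336933]
or 3808 [ 78.93257088  -6.60634473 143.62675949]
red 0 [nan nan nan]
  return _methods._mean(a, axis=axis, dtype=dtype,
  ret = um.true_divide(
```

>>> carry_out([
  {"rotation":[0,0,0],"xyz":[0,3,-2.7],"grip":255},
  {"rotation":[0,0,0],"xyz":[0,3,-2.7],"grip":255},
  {"rotation":[0,0,0],"xyz":[0,3,-2.7],"grip":178},
  {"rotation":[0,0,0],"xyz":[0,3,-2.7],"grip":178},
  {"rotation":[0,0,0],"xyz":[0,3,-50],"grip":178},
  {"rotation":[0,0,0],"xyz":[0,3,-110],"grip":178},
  {"rotation":[0,0,0],"xyz":[0,3,-150],"grip":178},
  {"rotation":[0,0,0],"xyz":[0,3,-150],"grip":178},
])

```text
time_s: 13.7
position: [0.4235, 0.0979, 0.2446]
ee_rot: [-2.385, 0.006, -1.793]
ft_force: [0.5, -0.4, -1.0]
width: 0.0259
gripper_force: 0.0
```

```bash
cat >> h.py <<'E'
def see():
    p,d,K,Tc=wrist(); o={}
    for n,lo,hi in (("bl",(100,150,70),(125,255,255)),("or",(8,150,110),(22,255,255)),("red",(0,150,70),(6,255,255))):
        P,u,v=pts(p,d,K,Tc,cmask(p,lo,hi,(0,640,0,480)))
        Q=(P-O)@C*1000
        k=(Q[:,2]>100)&(Q[:,2]<190)&(Q[:,1]>-150)&(Q[:,1]<60)&(abs(Q[:,0])<105)
        if n!="red":k&=Q[:,1]>-60
        else: k&=Q[:,2]>178
        print(n,k.sum(),Q[k].mean(0).round(1) if k.any() else '')
E
python3 - <<'E'
from h import *
see()
print(rel((-88,-133,300),tool(0,1,'y')),read_state()['joints'].round(2))
E
```

```text
bl 2008 [-83.3  -3.2 146.1]
or 1358 [ 66.   -3.5 141.8]
red 489 [ -89.7 -131.7  181.6]
([-0.5876, 0.5919, 1.4807], [133.0, -88.4, 29.9]) [ 0.29 -0.29 -1.1   0.07 -0.34 -1.18]
```

>>> carry_out([
  {"rotation":[-0.588,0.592,1.481],"xyz":[133,-88,30],"grip":165},
  {"rotation":[-0.588,0.592,1.481],"xyz":[133,-88,30],"grip":165},
  {"rotation":[-0.588,0.592,1.481],"xyz":[133,-88,30],"grip":165},
  {"rotation":[-0.588,0.592,1.481],"xyz":[133,-88,30],"grip":165},
  {"rotation":[-0.588,0.592,1.481],"xyz":[133,-88,30],"grip":165},
  {"rotation":[-0.588,0.592,1.481],"xyz":[133,-88,30],"grip":165},
  {"rotation":[-0.588,0.592,1.481],"xyz":[133,-88,30],"grip":165},
  {"rotation":[-0.588,0.592,1.481],"xyz":[133,-88,30],"grip":165},
])

```text
time_s: 14.75
position: [0.4771, -0.0521, 0.2766]
ee_rot: [-3.068, 0.054, 3.095]
ft_force: [-0.2, 0.4, 0.1]
width: 0.03
gripper_force: 0.0
```

>>> carry_out([
  {"rotation":[0,0,0.17],"xyz":[0,0,0],"grip":165},
  {"rotation":[0,0,0.17],"xyz":[0,0,0],"grip":165},
])

```text
time_s: 15.0
position: [0.4767, -0.0523, 0.2765]
ee_rot: [-3.076, 0.067, 2.932]
ft_force: [-0.1, -0.0, -0.3]
width: 0.0303
gripper_force: 0.0
```

Run:
```python
from h import *
see()
print(rel((-88,-133,300),tool(0,1,'y')))
print(rel((-88,-133,173),tool(0,1,'y')))
```

```text
bl 2311 [-81.2  -0.  146.8]
or 422 [ 29.4  -1.3 143.5]
red 387 [ -88.2 -132.6  181.8]
([-0.065, 0.0677, 0.0056], [-0.9, 0.9, -4.4])
([-0.065, 0.0677, 0.0056], [7.7, 9.1, 122.0])
```

>>> carry_out([
  {"rotation":[-0.065,0.068,0.006],"xyz":[0,1,10],"grip":165},
  {"rotation":[-0.065,0.068,0.006],"xyz":[4,5,70],"grip":165},
  {"rotation":[-0.065,0.068,0.006],"xyz":[7.7,9.1,110],"grip":165},
  {"rotation":[-0.065,0.068,0.006],"xyz":[7.7,9.1,122],"grip":165},
  {"rotation":[-0.065,0.068,0.006],"xyz":[7.7,9.1,122],"grip":165},
  {"rotation":[-0.065,0.068,0.006],"xyz":[7.7,9.1,122],"grip":255},
  {"rotation":[-0.065,0.068,0.006],"xyz":[7.7,9.1,122],"grip":255},
  {"rotation":[-0.065,0.068,0.006],"xyz":[7.7,9.1,122],"grip":255},
], force=40)

```text
time_s: 16.05
position: [0.4781, -0.0526, 0.1578]
ee_rot: [-3.137, 0.005, 2.922]
ft_force: [-1.5, -6.5, -2.1]
width: 0.014
gripper_force: 39.0
```

>>> carry_out([
  {"rotation":[0,0,0],"xyz":[-4,0,0],"grip":255},
  {"rotation":[0,0,0],"xyz":[-8,0,0],"grip":255},
  {"rotation":[0,0,0],"xyz":[-12,0,0],"grip":255},
  {"rotation":[0,0,0],"xyz":[-16,0,0],"grip":255},
  {"rotation":[0,0,0],"xyz":[-19,0,0],"grip":255},
  {"rotation":[0,0,0],"xyz":[-19,0,0],"grip":255},
])

```text
time_s: 16.8
position: [0.4919, -0.0557, 0.1576]
ee_rot: [-3.137, -0.004, 2.922]
ft_force: [-15.1, -4.1, 9.4]
width: 0.0138
gripper_force: 40.3
```

Run:
```python
from h import *
s=read_state();print(wc(s['position']),C.T@s['ft_force'])
```

```text
[ -72.58483816 -134.44983574  157.55145294] [-13.82156008  -7.28491487   9.42197711]
```

>>> carry_out([
  {"rotation":[0,0,0],"xyz":[2,0,0],"grip":255},
  {"rotation":[0,0,0],"xyz":[3,0,0],"grip":165},
  {"rotation":[0,0,0],"xyz":[3,0,0],"grip":165},
  {"rotation":[0,0,0],"xyz":[3,0,-60],"grip":165},
  {"rotation":[0,0,0],"xyz":[3,0,-122],"grip":165},
  {"rotation":[0,0,0],"xyz":[3,0,-122],"grip":165},
  {"rotation":[0,0,0],"xyz":[3,0,-122],"grip":165},
])

```text
time_s: 17.68
position: [0.4931, -0.0538, 0.2786]
ee_rot: [3.141, 0.004, 2.923]
ft_force: [-0.4, -1.1, 0.4]
width: 0.0302
gripper_force: 0.0
```

Run:
```python
from h import *
see()
p,d,K,Tc=wrist("w8");q=np.load
r=cv2.imread("pics/w8.png")[200:370,240:420];a=cv2.imread("pics/w1.png")[200:370,240:420]
cv2.imwrite("pics/w8c.png",cv2.resize(np.hstack([a,r]),None,fx=2.2,fy=2.2,interpolation=cv2.INTER_CUBIC))
```

```text
bl 2084 [-81.   -1.2 146.8]
or 220 [  9.9  -7.7 144.1]
red 381 [ -73.9 -132.7  181.7]
```

View pics/w8c.png

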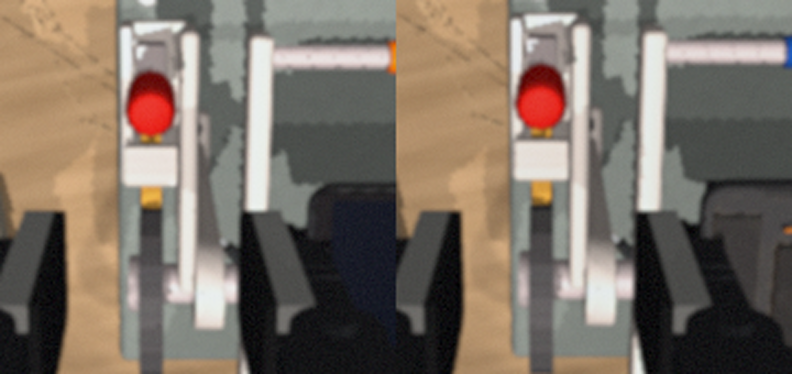

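Left is the start, right is now. The bolt is home, with the knob at cradle x -74, but the tongue state looks the same in both, and blue stands about 2.7 mm high (0.03 rad). I'll press the blue rod down gently from above with shut fingers and feel for the stop.

Run:
```python
from h import *
print(rel((-83,-30,160),tool(0,1,'y'),depth=0))
```

```text
([0.0006, 0.0003, -0.002], [10.3, 102.2, 117.2])
```

>>> carry_out([
  {"rotation":[0,0,0],"xyz":[10,60,10],"grip":255},
  {"rotation":[0,0,0],"xyz":[10,102,40],"grip":255},
  {"rotation":[0,0,0],"xyz":[10,102,90],"grip":255},
  {"rotation":[0,0,0],"xyz":[10,102,117],"grip":255},
  {"rotation":[0,0,0],"xyz":[10,102,117],"grip":255},
  {"rotation":[0,0,0],"xyz":[10,102,123],"grip":255},
  {"rotation":[0,0,0],"xyz":[10,102,126],"grip":255},
  {"rotation":[0,0,0],"xyz":[10,102,126],"grip":255},
])

```text
time_s: 18.77
position: [0.5057, 0.0477, 0.1528]
ee_rot: [3.141, 0.003, 2.923]
ft_force: [0.3, -0.1, 0.9]
width: -0.0001
gripper_force: 0.0
```

>>> carry_out([
  {"rotation":[0,0,0],"xyz":[0,0,1],"grip":255},
  {"rotation":[0,0,0],"xyz":[0,0,2],"grip":255},
  {"rotation":[0,0,0],"xyz":[0,0,3],"grip":255},
  {"rotation":[0,0,0],"xyz":[0,0,4],"grip":255},
  {"rotation":[0,0,0],"xyz":[0,0,4],"grip":255},
])

```text
time_s: 19.4
position: [0.5053, 0.0479, 0.1481]
ee_rot: [3.141, 0.002, 2.923]
ft_force: [-0.2, 0.4, 0.4]
width: -0.0002
gripper_force: 0.0
```

>>> carry_out([
  {"rotation":[0,0,0],"xyz":[0,0,1],"grip":255},
  {"rotation":[0,0,0],"xyz":[0,0,2],"grip":255},
  {"rotation":[0,0,0],"xyz":[0,0,3],"grip":255},
  {"rotation":[0,0,0],"xyz":[0,0,3],"grip":255},
])

```text
time_s: 19.9
position: [0.5053, 0.0479, 0.1451]
ee_rot: [3.141, 0.002, 2.923]
ft_force: [0.2, -1.2, -0.3]
width: 0.0002
gripper_force: 0.0
```

>>> carry_out([
  {"rotation":[0,0,0],"xyz":[0,0,1],"grip":255},
  {"rotation":[0,0,0],"xyz":[0,0,2],"grip":255},
  {"rotation":[0,0,0],"xyz":[0,0,3],"grip":255},
  {"rotation":[0,0,0],"xyz":[0,0,3],"grip":255},
])

```text
time_s: 20.4
position: [0.5053, 0.0479, 0.1422]
ee_rot: [3.141, 0.002, 2.923]
ft_force: [-0.8, -0.0, 1.1]
width: 0.0001
gripper_force: 0.6
```

>>> carry_out([
  {"rotation":[0,0,0],"xyz":[0,0,1],"grip":255},
  {"rotation":[0,0,0],"xyz":[0,0,2],"grip":255},
  {"rotation":[0,0,0],"xyz":[0,0,2],"grip":255},
])

```text
time_s: 20.78
position: [0.5053, 0.0479, 0.1404]
ee_rot: [3.141, 0.002, 2.923]
ft_force: [-1.5, 0.3, 4.6]
width: 0.0
gripper_force: 2.3
```

Run:
```python
from h import *
s=read_state();print(wc(s['position']),s['ft_force'])
see()
```

```text
[-81.76760667 -30.34790395 140.41660959] [-1.50618615  0.2681876   4.59691456]
bl 5351 [-82.1   9.1 139.3]
or 0 
red 0
```

>>> carry_out([
  {"rotation":[0,0,0],"xyz":[0,0,1],"grip":255},
  {"rotation":[0,0,0],"xyz":[0,0,2],"grip":255},
  {"rotation":[0,0,0],"xyz":[0,0,2],"grip":255},
])

```text
time_s: 21.2
position: [0.5053, 0.0479, 0.1387]
ee_rot: [3.141, 0.002, 2.923]
ft_force: [-3.1, -0.4, 6.7]
width: -0.0001
gripper_force: 3.7
```

>>> carry_out([
  {"rotation":[0,0,0],"xyz":[0,0,1],"grip":255},
  {"rotation":[0,0,0],"xyz":[0,0,2],"grip":255},
  {"rotation":[0,0,0],"xyz":[0,0,2],"grip":255},
])

```text
time_s: 21.58
position: [0.5054, 0.0479, 0.137]
ee_rot: [3.141, 0.003, 2.923]
ft_force: [-4.2, 0.0, 9.8]
width: 0.0002
gripper_force: 5.2
```

>>> carry_out([
  {"rotation":[0,0,0],"xyz":[0,0,-60],"grip":255},
  {"rotation":[0,0,0],"xyz":[0,-50,-110],"grip":255},
  {"rotation":[0,0,0],"xyz":[0,-102,-141],"grip":255},
  {"rotation":[0,0,0],"xyz":[0,-102,-141],"grip":255},
  {"rotation":[0,0,0],"xyz":[0,-102,-141],"grip":255},
])

```text
time_s: 22.2
position: [0.4829, -0.0517, 0.2767]
ee_rot: [3.141, 0.002, 2.922]
ft_force: [0.1, 0.9, -0.3]
width: 0.0
gripper_force: 0.0
```

Run:
```python
from h import *
see()
p,d,K,Tc=wrist("w9")
v,u=np.mgrid[0:480,0:640];P,u,v=pts(p,d,K,Tc,np.ones_like(d,bool));Q=(P-O)@C*1000
# end bar at y=-97: z against x ; phone top
k=(abs(Q[:,1]+97)<3)&(abs(Q[:,0])<88)&(Q[:,2]>120)&(Q[:,2]<165);c=np.polyfit(Q[k,0],Q[k,2],1);print("bar",k.sum(),c)
k=(abs(Q[:,1]+5)<60)&(abs(Q[:,0])<30)&(Q[:,2]>130)&(Q[:,2]<160);print("phone",k.sum(),np.polyfit(Q[k,0],Q[k,2],1) if k.sum()>50 else 0)
```

```text
bl 2079 [-81.1  -1.1 147.4]
or 462 [ 38.8 -16.2 142.5]
red 382 [ -73.9 -132.7  181.8]
bar 906 [-2.37906148e-02  1.47710695e+02]
phone 9440 [3.81689876e-03 1.43002026e+02]
```

```bash
cat > lev.py <<'E'
from h import *
p,d,K,Tc=wrist("w10")
P,u,v=pts(p,d,K,Tc,np.ones_like(d,bool));Q=(P-O)@C*1000
for nm,y0,y1,xs in (("barR",-103,-92,range(-85,90,15)),("barL",91,103,range(-85,90,15)),("phone",-60,60,range(-30,35,10))):
    o=[]
    for x in xs:
        k=(Q[:,1]>y0)&(Q[:,1]<y1)&(abs(Q[:,0]-x)<5)&(Q[:,2]>130)&(Q[:,2]<165)
        if k.sum()>15:o.append((x,k.sum(),*np.percentile(Q[k,2],[50,85]).round(1)))
    print(nm,o)
for nm,lo,hi in (("bl",(100,150,70),(125,255,255)),("or",(8,150,110),(22,255,255))):
    k0=cmask(p,lo,hi,(0,640,0,480))[v,u]
    k=k0&(abs(Q[:,1])<50)&(abs(abs(Q[:,0])-82)<9)&(Q[:,2]>120)&(Q[:,2]<165)
    if k.sum()>20:print(nm,k.sum(),np.median(Q[k],0).round(1),np.percentile(Q[k,2],[5,50,95]).round(1))
E
python3 lev.py
python3 - <<'E'
from h import *
l=.75;T=tool(l,-1)
print(rel((-100,0,250),tool(.3,1,'y')))
E
```

```text
barR [(-85, np.int64(184), np.float64(149.3), np.float64(150.3)), (-70, np.int64(165), np.float64(149.1), np.float64(150.0)), (-55, np.int64(157), np.float64(148.8), np.float64(149.6)), (-40, np.int64(157), np.float64(148.6), np.float64(149.2)), (-25, np.int64(142), np.float64(147.9), np.float64(148.8)), (-10, np.int64(110), np.float64(147.9), np.float64(148.9))]
barL [(-85, np.int64(247), np.float64(148.1), np.float64(150.5)), (-70, np.int64(317), np.float64(147.8), np.float64(149.9)), (-55, np.int64(301), np.float64(147.3), np.float64(149.4)), (-40, np.int64(291), np.float64(147.0), np.float64(149.0)), (-25, np.int64(276), np.float64(146.6), np.float64(148.5)), (-10, np.int64(111), np.float64(148.1), np.float64(149.0)), (5, np.int64(141), np.float64(147.6), np.float64(148.5)), (20, np.int64(103), np.float64(147.2), np.float64(148.0)), (35, np.int64(230), np.float64(144.8), np.float64(147.0)), (50, np.int64(213), np.float64(144.3), np.float64(146.5)), (65, np.int64(211), np.float64(144.0), np.float64(145.9)), (80, np.int64(140), np.float64(142.9), np.float64(145.5))]
phone [(-30, np.int64(2084), np.float64(143.1), np.float64(145.7)), (-20, np.int64(1914), np.float64(142.4), np.float64(144.0)), (-10, np.int64(2004), np.float64(143.3), np.float64(144.6)), (0, np.int64(1778), np.float64(143.7), np.float64(144.6)), (10, np.int64(1512), np.float64(143.4), np.float64(144.3)), (20, np.int64(1163), np.float64(142.8), np.float64(143.9)), (30, np.int64(822), np.float64(141.2), np.float64(142.7))]
bl 1948 [-81.2  -0.9 147.6] [144.4 147.6 149.2]
or 240 [ 80.3 -14.6 141.6] [136.9 141.6 143.9]
([0.0007, -0.3002, -0.0008], [11.6, 131.3, 43.8])
```

Run:
```python
from h import *
print(rel((-83,-30,160),tool(0,1,'y'),depth=0))
```

```text
([0.0008, -0.0002, -0.0006], [0.0, 101.3, 115.9])
```

>>> carry_out([
  {"rotation":[0,0,0],"xyz":[0,60,10],"grip":255},
  {"rotation":[0,0,0],"xyz":[0,101,50],"grip":255},
  {"rotation":[0,0,0],"xyz":[0,101,100],"grip":255},
  {"rotation":[0,0,0],"xyz":[0,101,120],"grip":255},
  {"rotation":[0,0,0],"xyz":[0,101,125],"grip":255},
  {"rotation":[0,0,0],"xyz":[0,101,128],"grip":255},
  {"rotation":[0,0,0],"xyz":[0,101,130],"grip":255},
  {"rotation":[0,0,0],"xyz":[0,101,131],"grip":255},
])

```text
time_s: 23.35
position: [0.5058, 0.047, 0.147]
ee_rot: [3.14, 0.004, 2.923]
ft_force: [0.0, -0.1, 1.0]
width: -0.0001
gripper_force: 0.4
```

>>> carry_out([
  {"rotation":[0,0,0],"xyz":[0,0,0],"grip":255},
  {"rotation":[0,0,0],"xyz":[0,0,-1],"grip":255},
  {"rotation":[0,0,0],"xyz":[0,0,-5],"grip":255},
  {"rotation":[0,0,0],"xyz":[0,0,-40],"grip":255},
  {"rotation":[0,0,0],"xyz":[0,-50,-90],"grip":255},
  {"rotation":[0,0,0],"xyz":[0,-101,-131],"grip":255},
  {"rotation":[0,0,0],"xyz":[0,-101,-131],"grip":255},
])

```text
time_s: 24.22
position: [0.484, -0.0541, 0.2802]
ee_rot: [-3.141, 0.008, 2.919]
ft_force: [1.1, 0.4, 0.3]
width: -0.0001
gripper_force: 0.0
```

```bash
python3 lev.py
```

```text
barR [(-85, np.int64(177), np.float64(147.9), np.float64(149.1)), (-70, np.int64(169), np.float64(148.1), np.float64(149.0)), (-55, np.int64(162), np.float64(147.9), np.float64(148.6)), (-40, np.int64(153), np.float64(147.9), np.float64(148.5)), (-25, np.int64(146), np.float64(147.5), np.float64(148.2)), (-10, np.int64(168), np.float64(147.4), np.float64(148.5)), (5, np.int64(96), np.float64(147.5), np.float64(148.7))]
barL [(-85, np.int64(238), np.float64(146.7), np.float64(149.1)), (-70, np.int64(305), np.float64(146.9), np.float64(148.9)), (-55, np.int64(300), np.float64(146.5), np.float64(148.6)), (-40, np.int64(283), np.float64(146.6), np.float64(148.5)), (-25, np.int64(276), np.float64(146.4), np.float64(148.1)), (-10, np.int64(109), np.float64(148.0), np.float64(148.8)), (5, np.int64(138), np.float64(147.6), np.float64(148.4)), (20, np.int64(96), np.float64(147.2), np.float64(148.1)), (35, np.int64(228), np.float64(145.5), np.float64(147.4)), (50, np.int64(222), np.float64(145.5), np.float64(147.2)), (65, np.int64(216), np.float64(144.9), np.float64(147.1)), (80, np.int64(190), np.float64(145.2), np.float64(146.8))]
phone [(-30, np.int64(2007), np.float64(142.9), np.float64(145.3)), (-20, np.int64(1886), np.float64(142.1), np.float64(143.7)), (-10, np.int64(1964), np.float64(143.1), np.float64(144.4)), (0, np.int64(1770), np.float64(143.7), np.float64(144.6)), (10, np.int64(1687), np.float64(143.5), np.float64(144.4)), (20, np.int64(1357), np.float64(143.3), np.float64(144.3)), (30, np.int64(970), np.float64(141.5), np.float64(143.1))]
bl 1910 [-81.2  -0.7 146.4] [143.2 146.4 147.9]
or 289 [ 80.9 -23.8 143.5] [139.1 143.5 145.3]
```

```bash
python3 -c "
from rig import *
print(hand_in())"
```

```text
the job is handed in; nothing more can be done
None
```

The job is handed in: the frame is turned half a turn with the phone's open back up, about 0.014 rad off level by camera, and the bolt is fully home. The tongue could not be seen in the notch; I judged it locked because pressing the blue rod met a firm stop at about 10 N.

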